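# Strip the drive unit for rework

### The arm

A 6-joint arm with a two-finger parallel gripper is mounted at the origin on the work surface. World frame = base frame: x ahead of the robot, y to its left, z up, the work surface at z = 0. Lengths are in mm, angles in degrees, forces in N, time in s.
With the tool pointing down it reaches from about 350 to 850 mm from the base axis. Payload 8.1 kg.
Tool frame: the origin (TCP) lies midway between the tips of the shut fingers; the grasp point (between the pads) lies 19 mm behind it; z points along the fingers, y is the direction in which the jaws open and shut (so a half turn about z gives the same grasp; the last joint's range is limited). The gripper opens to 85 mm and grips with 20 to 120 N. Pads are 22 mm wide; open, the fingers measure 114 mm over their backs; the gripper's body (76 mm by 85 mm) begins 54 mm behind the grasp point. The pads swing forward as they close: fully open they stand 13 mm farther back than shut.
Start: joints at [65.867, 7.471, 85.268, -0, 87.261, -4.893], TCP at [197.693, 566.5, 231.292] pointing down, gripper open.
Joint ranges: [-169.43, 169.43], [-51.17, 129.36], [1.28, 143.12], [-76.62, 256.62], [0, 156.53], [-152.29, 152.29]. Speed limits (degrees/s): [136.94, 136.94, 159.86, 180, 180, 180].

### API

Orientations are given as [roll, pitch, yaw] about the fixed x, y, z axes, in that order (R = Rz(yaw) Ry(pitch) Rx(roll)).
In Python, from bench import telemetry, snapshot, camera_params, job gives the robot as it stands. The module is installed in compiled form; this text tells all that it offers.
- The arm moves only by the shell command python3 -m jog 'ROWS' [FORCE]. ROWS is JSON, a list that holds one entry, the list of rows, each a list of 7 numbers: the shift along the tool's x, y, z in units of 50 mm (1.0 is 50 mm), then the turn, a rotation vector about the tool's x, y, z in units of 2 pi rad (1.0 is 2 pi rad), then the opening, from 0 (shut) to 1 (fully open). In form: [[[dx, dy, dz, rx, ry, rz, claw], ...]]. A call has 1 to 12 rows; each row shifts and turns the commanded pose from where the row before left it, along the tool's axes as they then stand; what a row does not reach is not made up. A row lasts 1/8 s, in which the tool goes at most 62.5 mm and 10.7 degrees, less where a joint would pass 70% of its speed; a pose out of reach is approached as far as the arm can. A call with a number of a shift or a turn outside -1 to 1 is refused whole. A call with a gripper value outside its range is refused whole. The fingers move at their own pace and stop on an object; FORCE is the grip in N (left out, the last holds). Time passes only in rows, so rows that do not move let the fingers close. It gives the time, the measured TCP pose, the force and the opening at its end, in the units of the state.
- telemetry.sense(): the state, without advancing time (a new reading comes with each control period).
- snapshot(name): name is "side" or "top" or "wrist"; returns (picture, depth): 400x640x3 uint8, red, green, blue; 400x640 float32, mm along the optical axis (not along the pixel's ray), 0 where there is no reading.
- camera_params(name): a dict with "K" (3x3 intrinsics, pixels), "extrinsics" (4x4, takes a point from camera to world coordinates). Camera axes: x right, y down, z forward; pixel columns grow to the right and rows downward; lengths in mm; the calibration is good to about 2 mm. A picture is of the moment at which its call begins: read the wrist's pose just before it. camera_params takes no time and is no camera call; for the wrist camera it gives the pose at the moment of the call.
- job.hand_in(): hands the job in, once; it reports no verdict.
The state is a dict: "time": time; "joint_pos": joint angles; "qd": joint speeds; "joint_efforts": joint torques, N m; "tool_pos": TCP position; "tcp_rot": TCP orientation; "ft_force": force on the tool from outside, world axes, zero at the start; "wrist_torque": the same for the moment, N m; "finger_gap": finger opening in mm.
Only numpy, scipy, OpenCV 4.12 (cv2) and the standard library are available. Lean on these libraries where they do the work, as an engineer would, in place of code of your own. Each camera call takes 0.05 s, during which the arm holds its last target. There are 200 camera calls.

### The job

Take the drive unit in the middle of the bench apart from the top down: first put the red, yellow and blue plug-in modules upright in the trays of their own colour, then stand the green main board on its stand-offs between the corner guides of the grey test nest, and last lay the heat sink, fins down, in the steel wash pan. Put each part flat on the floor of its place and set it down gently; these are electronics, so let nothing drop.

Things in the scene. Friction and masses are not known exactly. Their poses are not given: they have to be found in the camera images.
- red_module: Plug-in module: solid red plastic block 24 (x) x 50 (y) x 26 (z) mm, white label on top, 60 g. Origin: centre of underside, z up. Grip its flat end faces (normal to y, 50 mm apart). At the start the three stand loose, in any order, side by side 8 mm apart on the main board's black sockets, undersides 24 mm above the board's origin.
- yellow_module: Plug-in module: solid yellow plastic block 24 (x) x 50 (y) x 26 (z) mm, white label on top, 60 g. Origin: centre of underside, z up. Grip its flat end faces (normal to y, 50 mm apart). At the start the three stand loose, in any order, side by side 8 mm apart on the main board's black sockets, undersides 24 mm above the board's origin.
- blue_module: Plug-in module: solid blue plastic block 24 (x) x 50 (y) x 26 (z) mm, white label on top, 60 g. Origin: centre of underside, z up. Grip its flat end faces (normal to y, 50 mm apart). At the start the three stand loose, in any order, side by side 8 mm apart on the main board's black sockets, undersides 24 mm above the board's origin.
- red_tray: Shallow tray with a 10 mm wide red rim and black floor, fixed. Origin: centre of underside, z up. Outside 68 (x) x 94 (y) mm, floor 48 x 74 mm; floor 3 mm and rim top 8 mm above the origin. A module fits with its length along the tray's y, either way round, 12 mm to spare each side.
- yellow_tray: Shallow tray with a 10 mm wide yellow rim and black floor, fixed. Origin: centre of underside, z up. Outside 68 (x) x 94 (y) mm, floor 48 x 74 mm; floor 3 mm and rim top 8 mm above the origin. A module fits with its length along the tray's y, either way round, 12 mm to spare each side.
- blue_tray: Shallow tray with a 10 mm wide blue rim and black floor, fixed. Origin: centre of underside, z up. Outside 68 (x) x 94 (y) mm, floor 48 x 74 mm; floor 3 mm and rim top 8 mm above the origin. A module fits with its length along the tray's y, either way round, 12 mm to spare each side.
- main_board: Green board 110 (x) x 64 (y) mm on four 8 mm brass stand-offs, 140 g. Origin: centre, at the stand-offs' feet, z up. Long sides (normal to y, 64 mm apart) flat from z 8 to 21 mm (board edge, grey terminal blocks 88 mm long): grip there, mid-length. Black sockets to z 24 mm. Starts loose on the heat sink, along it, origin 28 mm above its origin, carrying the modules.
- heat_sink: Bare aluminium heat sink 140 (x) x 68 (y) x 28 (z) mm, plate on top, fins below along x, 360 g, loose on the bench mat. Origin: centre of underside, z up. Grip its flat long sides (normal to y, 68 mm apart) at mid-length. Lowest part of the unit: from above only its two ends show past the main board.
- test_nest: Grey plate 174 (x) x 126 (y) x 12 mm with black rubber pad, fixed. Origin: centre of underside, z up. Pad top 13 mm above the origin; four corner guides rise 8 mm above the pad and enclose 134 (x) x 88 (y) mm, sides open between them. The main board stands on the pad, length along x, either way round, 12 mm to spare each side.
- wash_pan: Shallow stainless steel pan 184 (x) x 148 (y) mm with a small grip at each short end, fixed. Origin: centre of underside, z up. Floor 2 mm and rim 14 mm above the origin; inside 178 x 142 mm. The heat sink lies in it with its length along x, either way round.
Things that resemble listed ones, but are neither listed nor needed, are in the scene too. Of the things that look like the test_nest, the larger one is meant. What is shaped like the red_tray but white is not meant.

How it is judged:
By the outcome, as a careful person would: the job done as asked, in the order asked, and still so for the second after the job is handed in, with the robot touching nothing.
It also fails if it takes over 118 s, if anything falls off the work surface, if the arm or the gripper's body presses on something with over 40 N, if the wrist force passes 120 N, or if a joint passes its speed limit or range.

## Working session

There is one attempt and no reset: what is moved stays moved. The work goes in short steps, Python scripts to look and compute and a shell command to move; the robot and the scene stay as the last step left them, time stands still between calls to the robot, and variables do not carry over. Pictures are saved under pics/ and viewed, about 12 in all and at most 16, crops included, and the job is handed in when it is done.

```bash
mkdir -p pics
python3 - <<'E'
from bench import telemetry,snapshot,camera_params
import cv2,numpy as np
s=telemetry.sense();print({k:np.round(v,2).tolist() for k,v in s.items()})
for n in("top","side"):
    p,d=snapshot(n);c=camera_params(n);np.savez(f"{n}.npz",p=p,d=d,K=c["K"],E=c["extrinsics"])
    print(n,np.round(c["K"],1).tolist(),np.round(c["extrinsics"],3).tolist(),d.min(),d.max())
    cv2.imwrite(f"pics/{n}0.png",p[:,:,::-1])
E
```

```text
{'time': 0.0, 'joint_pos': [65.87, 7.51, 85.33, 0.0, 87.26, -4.89], 'qd': [-0.09, -0.07, -0.05, 0.05, -0.05, 0.05], 'joint_efforts': [-0.0, -56.94, -50.05, -0.0, 0.02, -0.0], 'tool_pos': [197.45, 565.98, 230.22], 'tcp_rot': [-179.89, -0.01, 160.76], 'ft_force': [0.55, 0.12, -0.13], 'wrist_torque': [-0.02, 0.01, -0.04], 'finger_gap': 85.32}
top [[465.6, 0.0, 323.3], [0.0, 465.6, 196.4], [0.0, 0.0, 1.0]] [[0.024, -0.998, 0.066, 335.073], [-1.0, -0.025, -0.014, -142.817], [0.016, -0.066, -0.998, 1430.143], [0.0, 0.0, 0.0, 1.0]] 0.0 2292.3984
side [[372.1, 0.0, 319.2], [0.0, 372.1, 196.2], [0.0, 0.0, 1.0]] [[0.766, -0.362, 0.531, -189.124], [-0.642, -0.417, 0.643, -917.048], [-0.011, -0.834, -0.552, 737.879], [0.0, 0.0, 0.0, 1.0]] 0.0 3999.9565
```

View pics/top0.png

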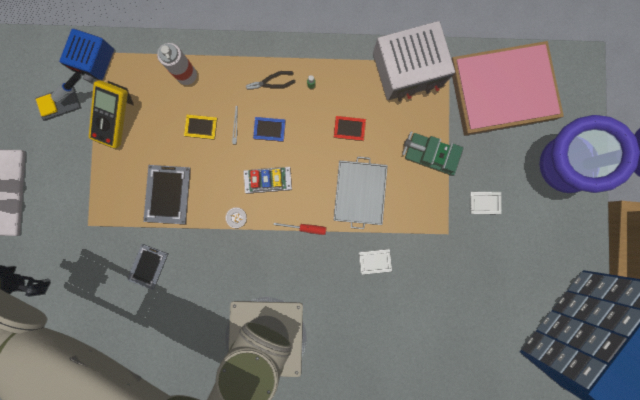

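View pics/side0.png

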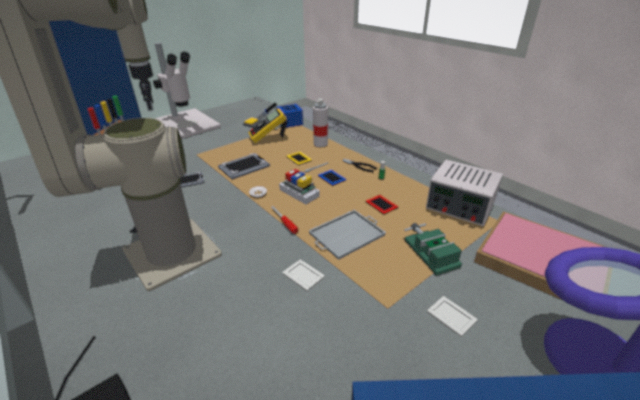

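The top view shows the unit at (267,180), with red, blue and yellow modules at x = 254, 266 and 278. The trays are yellow (200,127), blue (269,129) and red (350,128), and the pan is at (360,193). There are two nest candidates: large at (167,194) and small at (148,266), and the larger is the one meant. The white trays at (486,203) and (375,262) are decoys.

```bash
cat > h.py <<'E'
import numpy as np,cv2
def world(uv,z,K,E):
    uv=np.atleast_2d(uv).astype(float)
    r=np.c_[(uv[:,0]-K[0,2])/K[0,0],(uv[:,1]-K[1,2])/K[1,1],np.ones(len(uv))]@E[:3,:3].T
    return E[:3,3]+r*((z-E[2,3])/r[:,2])[:,None]
def pts3(uv,d,K,E):
    uv=np.asarray(uv);z=d[uv[:,1],uv[:,0]]
    r=np.c_[(uv[:,0]-K[0,2])/K[0,0],(uv[:,1]-K[1,2])/K[1,1],np.ones(len(uv))]*z[:,None]
    return r@E[:3,:3].T+E[:3,3]
def rects(m,z,K,E,amin=30,ox=0,oy=0):
    out=[]
    for c in cv2.findContours(m.astype(np.uint8),cv2.RETR_EXTERNAL,cv2.CHAIN_APPROX_NONE)[0]:
        if cv2.contourArea(c)<amin: continue
        c=c[:,0]+[ox,oy]
        w=world(c,z,K,E)[:,:2].astype(np.float32)
        (x,y),(a,b),t=cv2.minAreaRect(w)
        if a<b:a,b,t=b,a,t+90
        out.append((c.mean(0).round().tolist(),[round(float(v),1) for v in(x,y,a,b,(t+90)%180-90)]))
    return out
def hsv(p):
    h=cv2.cvtColor(p,cv2.COLOR_RGB2HSV).astype(int);return h[...,0],h[...,1],h[...,2]
E
python3 - <<'E'
from h import *
D=np.load("top.npz");p,d,K,E=D["p"],D["d"],D["K"],D["E"]
h,s,v=hsv(p)
M={"red":((h<6)|(h>174))&(s>170)&(v>90),"yellow":(h>22)&(h<34)&(s>170)&(v>100),"blue":(h>105)&(h<125)&(s>130)&(v>60)}
for n,m in M.items():
    m=m.copy();m[:, :180]=0;m[:110]=0;m[230:]=0;m[:,380:]=0
    print(n,rects(m,8,K,E,15))
for u,w in[((120,180),'mat'),((420,220),'mat'),((486,230),'table'),((267,180),'mod'),((360,193),'pan'),((167,194),'nest'),((148,266),'nest2'),((269,129),'btray')]:
    print(w,pts3([u],d,K,E).round(1))
# grey things
mat=(h>8)&(h<22)&(s>70)
g=~mat; g[:,:140]=0
for x0,y0,x1,y1,z,n in[(138,158,198,230,12,'nest'),(326,150,394,234,14,'pan'),(236,160,298,200,24,'unit')]:
    mm=np.zeros_like(g);mm[y0:y1,x0:x1]=g[y0:y1,x0:x1];print(n,rects(mm,z,K,E,200))
a=cv2.resize(p[105:240,135:400],None,fx=3,fy=3,interpolation=cv2.INTER_CUBIC)
cv2.imwrite("pics/crop.png",a[:,:,::-1])
E
```

```text
red [([312.0, 228.0], [335.3, -130.5, 73.1, 12.2, -88.7]), ([254.0, 185.0], [460.8, 50.1, 18.4, 9.2, -88.6]), ([349.0, 128.0], [644.3, -237.6, 90.8, 65.8, 85.1])]
yellow [([277.0, 177.0], [485.0, -17.6, 49.9, 24.2, 6.5]), ([200.0, 126.0], [636.5, 222.0, 93.2, 66.9, 85.7])]
blue [([266.0, 184.0], [463.2, 15.1, 21.5, 12.3, -88.6]), ([269.0, 129.0], [634.5, 10.7, 88.6, 64.2, 86.5])]
mat [[464.8 460.    3.2]]
mat [[ 364.4 -460.3    8.6]]
table [[ 338.7 -665.4    2.9]]
mod [[468.5   3.1  80.2]]
pan [[ 442.9 -275.2    6. ]]
nest [[424.8 311.7  13.7]]
nest2 [[206.6 359.4  11.3]]
btray [[633.9   9.7   7.5]]
nest [([166.0, 194.0], [424.7, 314.0, 174.7, 128.7, -2.4])]
pan [([360.0, 193.0], [445.0, -274.9, 221.4, 151.3, -4.0])]
unit [([267.0, 180.0], [475.2, 8.8, 144.3, 72.7, -84.0])]
```

View pics/crop.png

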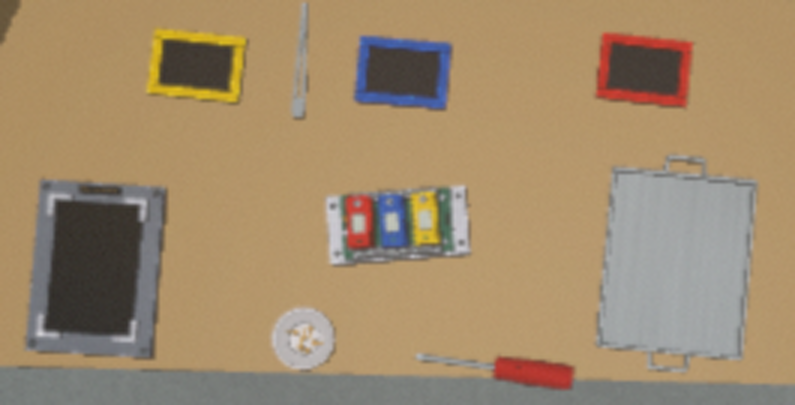

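The crop confirms the large nest on the left with its black pad and corner guides. It also shows the three coloured trays, the pan with its grips, and the unit in order red, blue, yellow. Next I'll move above the unit for a close look.

```bash
cat > go.py <<'E'
# usage: go.py x y z ydir : shift (tool axes, units of 50mm, at present orientation) and turn to reach the target
import sys,numpy as np
from scipy.spatial.transform import Rotation as R
from bench import telemetry
s=telemetry.sense();Rt=R.from_euler('xyz',s["tcp_rot"],degrees=True)
yd=Rt.as_matrix()[:,1];a=np.degrees(np.arctan2(yd[1],yd[0]))
print("t %.2f pos %s rot %s ydir %.2f gap %.1f F %s j6 %.0f"%(s["time"],np.round(s["tool_pos"],1),np.round(s["tcp_rot"],2),a,s["finger_gap"],np.round(s["ft_force"],1),s["joint_pos"][5]))
if len(sys.argv)>4:
    x,y,z,t=map(float,sys.argv[1:5])
    d=Rt.inv().apply(np.array([x,y,z])-s["tool_pos"])/50
    da=(t-a+90)%180-90
    tr=Rt.inv().apply([0,0,np.radians(da)])/(2*np.pi)
    n=int(np.ceil(max(np.abs(d).max()/.98,np.linalg.norm(d)/1.22)));m=int(np.ceil(abs(da)/10.5))
    print("shift total",np.round(d,3),"rows",n,"each",np.round(d/max(n,1),3),"| turn",round(da,1),"rows",m,"each rz",np.round(tr/max(m,1),4))
    # level correction
    lv=(Rt.inv()*R.from_euler('xyz',[180,0,s["tcp_rot"][2]],degrees=True)).as_rotvec()/(2*np.pi);print("level",np.round(lv,4))
E
python3 go.py 465 10 300 6
python3 - <<'E'
from h import *
D=np.load("top.npz");p,d,K,E=D["p"],D["d"],D["K"],D["E"]
for n,(x0,y0,x1,y1) in dict(mat=(210,145,240,160),mat2=(300,140,320,220),table=(440,240,520,300),pan=(345,175,375,210),nest=(160,180,175,205),bt=(262,125,276,133)).items():
    yy,xx=np.mgrid[y0:y1,x0:x1];w=pts3(np.c_[xx.ravel(),yy.ravel()],d,K,E);print(n,np.median(w[:,2]).round(2))
from bench import camera_params,telemetry
c=camera_params("wrist");E=np.array(c["extrinsics"]);s=telemetry.sense()
from scipy.spatial.transform import Rotation as R
Rt=R.from_euler('xyz',s["tcp_rot"],degrees=True).as_matrix()
print(np.round(c["K"],1).tolist(),"cam in tool",(Rt.T@(E[:3,3]-s["tool_pos"])).round(1),(Rt.T@E[:3,:3]).round(3).tolist())
E
```

```text
t 0.10 pos [197.5 566.  230.3] rot [-1.7990e+02 -1.0000e-02  1.6076e+02] ydir 70.76 gap 85.2 F [-0.3  0.1 -1. ] j6 -5
shift total [-8.716 -8.739 -1.38 ] rows 11 each [-0.792 -0.794 -0.125] | turn -64.8 rows 7 each rz [-0.      0.      0.0257]
level [-0.0003 -0.      0.    ]
mat 2.58
mat2 2.3
table -0.26
pan 4.19
nest 15.46
bt 5.76
[[284.5, 0.0, 316.2], [0.0, 284.5, 200.3], [0.0, 0.0, 1.0]] cam in tool [ 6.62e+01  1.00e-01 -1.42e+02] [[-0.001, -0.965, -0.261], [1.0, -0.001, -0.001], [0.0, -0.261, 0.965]]
```

```bash
python3 -m jog '[[[-0.79,-0.79,-0.125,0,0,0,1],[-0.79,-0.79,-0.125,0,0,0,1],[-0.79,-0.79,-0.125,0,0,0,1],[-0.79,-0.79,-0.125,0,0,0,1],[-0.79,-0.79,-0.125,0,0,0,1],[-0.79,-0.79,-0.125,0,0,0,1],[-0.79,-0.79,-0.125,0,0,0,1],[-0.79,-0.79,-0.125,0,0,0,1],[-0.79,-0.79,-0.125,0,0,0,1],[-0.79,-0.79,-0.125,0,0,0,1],[-0.79,-0.79,-0.125,0,0,0,1]]]' 40
python3 -m jog '[[[0,0,0,0,0,0.0257,1],[0,0,0,0,0,0.0257,1],[0,0,0,0,0,0.0257,1],[0,0,0,0,0,0.0257,1],[0,0,0,0,0,0.0257,1],[0,0,0,0,0,0.0257,1],[0,0,0,0,0,0.0257,1],[0,0,0,0,0,0,1]]]'
python3 go.py 465 10 300 6
cat > look.py <<'E'
import sys
from h import *
from bench import snapshot,camera_params
c=camera_params("wrist");p,d=snapshot("wrist");n=sys.argv[1]
np.savez(n+".npz",p=p,d=d,K=c["K"],E=c["extrinsics"]);cv2.imwrite(f"pics/{n}.png",p[:,:,::-1])
E
python3 look.py w1
```

```text
time: 1.48
tool_pos: [465.1, 11.3, 300.0]
tcp_rot: [180.0, -0.0, 160.8]
ft_force: [0.7, -0.1, 0.3]
finger_gap: 85.3
time: 2.48
tool_pos: [464.5, 13.1, 299.6]
tcp_rot: [-180.0, -0.0, 96.1]
ft_force: [-1.4, 0.7, 0.5]
finger_gap: 85.6
t 2.48 pos [464.5  13.1 299.6] rot [-1.7996e+02 -1.0000e-02  9.6050e+01] ydir 6.05 gap 85.6 F [-1.4  0.7  0.5] j6 -11
shift total [-0.063  0.003 -0.007] rows 1 each [-0.063  0.003 -0.007] | turn -0.1 rows 1 each rz [-0.      0.      0.0001]
level [-0.0001 -0.      0.    ]
```

View pics/w1.png

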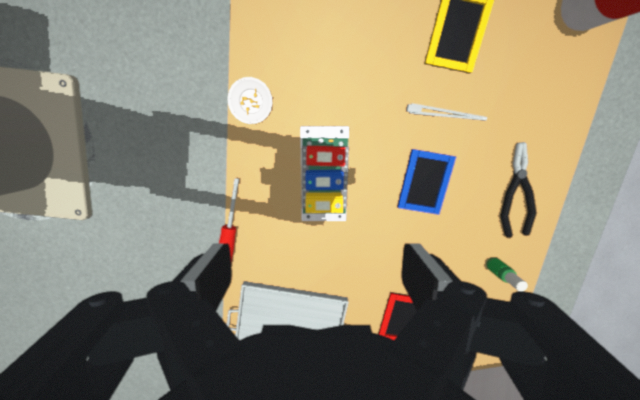

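The wrist view shows the modules red (325,157), blue (325,181) and yellow (325,205) on the unit, with the blue tray at (427,181) and the yellow tray at (460,35). I'll measure these now.

```bash
cat > mods.py <<'E'
import sys
from h import *
D=np.load(sys.argv[1]+".npz");p,d,K,E=D["p"],D["d"],D["K"],D["E"];h,s,v=hsv(p)
M={"red":((h<6)|(h>174))&(s>150)&(v>90),"yellow":(h>22)&(h<34)&(s>170)&(v>100),"blue":(h>105)&(h<125)&(s>130)&(v>60)}
for n,m in M.items():
    m=cv2.morphologyEx(m.astype(np.uint8),cv2.MORPH_CLOSE,np.ones((9,9)))
    for z in (80.3,10.3): print(n,z,rects(m,z,K,E,300))
E
python3 mods.py w1
python3 - <<'E'
from h import *
D=np.load("w1.npz");p,d,K,E=D["p"],D["d"],D["K"],D["E"];h,s,v=hsv(p)
w=(s<60)&(v>150);m=np.zeros_like(w);m[120:225,295:355]=w[120:225,295:355]
for z in(30.3,):
  for r in rects(m,z,K,E,60):print(r)
print(p[132,312:340:6].tolist(), [int(x) for x in d[132,298:352:6]], pts3([[325,132],[325,157],[325,181],[325,140]],d,K,E).round(1).tolist())
E
```

```text
red 80.3 [([392.0, 314.0], [601.3, -183.4, 78.3, 35.0, 83.3]), ([325.0, 156.0], [472.9, 41.0, 47.0, 23.8, 6.0]), ([618.0, 7.0], [776.3, 236.3, 52.0, 16.6, 6.0])]
red 10.3 [([392.0, 314.0], [629.2, -234.2, 93.5, 41.8, 83.3]), ([325.0, 156.0], [475.9, 33.7, 56.1, 28.4, 6.0]), ([618.0, 7.0], [838.0, 266.8, 62.1, 19.8, 6.0])]
yellow 80.3 [([324.0, 202.0], [477.9, -20.4, 47.9, 26.0, 6.0]), ([459.0, 34.0], [606.2, 194.6, 75.6, 58.1, 85.5])]
yellow 10.3 [([324.0, 202.0], [481.9, -39.6, 57.1, 31.0, 6.0]), ([459.0, 34.0], [635.0, 217.0, 90.2, 69.4, 85.5])]
blue 80.3 [([324.0, 180.0], [474.4, 10.2, 49.0, 24.9, 6.0]), ([426.0, 181.0], [605.3, 20.5, 76.5, 56.1, 86.6])]
blue 10.3 [([324.0, 180.0], [477.7, -3.1, 58.5, 29.7, 6.0]), ([426.0, 181.0], [633.9, 9.2, 91.3, 67.0, 86.6])]
([322.0, 206.0], [478.2, -39.0, 18.1, 11.0, 6.0])
([335.0, 210.0], [487.3, -36.8, 54.9, 48.5, 6.0])
([323.0, 182.0], [474.9, -2.4, 16.2, 10.5, 6.0])
([324.0, 157.0], [473.7, 34.3, 18.7, 12.9, 6.0])
([323.0, 133.0], [469.5, 65.5, 67.9, 22.0, 6.0])
[[251, 252, 252], [251, 251, 252], [251, 252, 253], [252, 252, 253], [252, 252, 253]] [428, 401, 400, 401, 401, 401, 401, 400, 400] [[470.6, 68.4, 29.2], [472.5, 39.1, 79.5], [476.0, 8.3, 79.2], [471.5, 57.9, 38.9]]
```

```bash
python3 go.py 473 41 110 5.5
```

```text
t 2.52 pos [464.6  13.1 299.7] rot [-1.7997e+02 -1.0000e-02  9.6200e+01] ydir 6.20 gap 85.4 F [ 0.4 -0.8 -0.2] j6 -11
shift total [0.536 0.23  3.795] rows 4 each [0.134 0.057 0.949] | turn -0.7 rows 1 each rz [-0.      0.      0.0019]
level [-0.0001 -0.      0.    ]
```

```bash
python3 -m jog '[[[0.135,0.058,0.95,0,0,0.0015,1],[0.135,0.058,0.95,0,0,0,1],[0.135,0.058,0.95,0,0,0,1],[0.135,0.058,0.95,0,0,0,1],[0,0,0,0,0,0,1]]]' 40
python3 go.py 473 41 58.3 5.5; python3 look.py w2
```

```text
time: 3.15
tool_pos: [470.0, 41.4, 106.0]
tcp_rot: [-179.5, -0.1, 95.7]
ft_force: [0.1, 0.2, 0.4]
finger_gap: 85.6
t 3.15 pos [470.   41.4 106. ] rot [-1.795e+02 -6.000e-02  9.566e+01] ydir 5.66 gap 85.6 F [0.1 0.2 0.4] j6 -7
shift total [-0.016  0.067  0.954] rows 1 each [-0.016  0.067  0.954] | turn -0.2 rows 1 each rz [-0.      0.      0.0005]
level [-0.0014 -0.0002  0.    ]
```

View pics/w2.png

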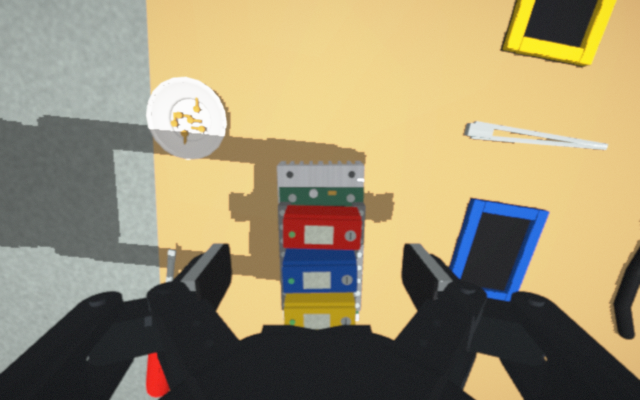

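The red module's label is at (318,235), almost centred between the fingers, and blue is at (316,280).

```bash
python3 - <<'E'
from h import *
D=np.load("w2.npz");K,E=D["K"],D["E"]
print(world([[318,235],[316,280],[287,222],[359,219]],80.3,K,E).round(1).tolist())
E
python3 -m jog '[[[0,0,0,-0.0014,0,0,1]]]'; python3 go.py 473 41 58.3 5.5
```

```text
[[470.8, 39.6, 80.3], [472.6, 7.8, 80.3], [450.7, 46.3, 80.3], [495.1, 52.8, 80.3]]
time: 3.32
tool_pos: [475.4, 40.8, 112.6]
tcp_rot: [179.3, 0.0, 95.5]
ft_force: [0.6, -0.5, 0.8]
finger_gap: 85.0
t 3.33 pos [475.4  40.8 112.6] rot [1.7928e+02 3.0000e-02 9.5520e+01] ydir 5.52 gap 85.0 F [ 0.6 -0.5  0.8] j6 -7
shift total [ 0.008 -0.061  1.086] rows 2 each [ 0.004 -0.031  0.543] | turn -0.0 rows 1 each rz [ 0.     -0.      0.0001]
level [0.002  0.0001 0.    ]
```

```bash
python3 -m jog '[[[0,0,0,0,0,0,1],[0,0,0,0,0,0,1],[0,0,0,0,0,0,1]]]'; python3 go.py 472.5 40.5 58.3 5.5
```

```text
time: 3.7
tool_pos: [474.1, 41.0, 110.8]
tcp_rot: [179.4, 0.0, 95.5]
ft_force: [-1.0, -0.2, -0.8]
finger_gap: 85.6
t 3.70 pos [474.1  41.  110.8] rot [1.7943e+02 1.0000e-02 9.5450e+01] ydir 5.45 gap 85.6 F [-1.  -0.2 -0.8] j6 -7
shift total [-0.007 -0.043  1.049] rows 2 each [-0.003 -0.021  0.524] | turn 0.0 rows 1 each rz [-0.      0.     -0.0001]
level [0.0016 0.     0.    ]
```

```bash
python3 -m jog '[[[-0.005,-0.03,0.4,0.0015,0,0,1],[0,0,0.35,0,0,0,1],[0,0,0.2,0,0,0,1],[0,0,0.1,0,0,0,1],[0,0,0,0,0,0,1],[0,0,0,0,0,0,1]]]'; python3 go.py 472.5 40.5 58.3 5.5
```

```text
time: 4.45
tool_pos: [472.9, 40.7, 58.1]
tcp_rot: [180.0, 0.0, 95.5]
ft_force: [0.6, -0.6, -0.3]
finger_gap: 85.4
t 4.45 pos [472.9  40.7  58.1] rot [1.7998e+02 1.0000e-02 9.5460e+01] ydir 5.46 gap 85.4 F [ 0.6 -0.6 -0.3] j6 -7
shift total [-0.003 -0.008 -0.004] rows 1 each [-0.003 -0.008 -0.004] | turn 0.0 rows 1 each rz [-0.      0.     -0.0001]
level [0.0001 0.     0.    ]
```

Well placed. Closing now, then a gentle lift.

```bash
python3 -m jog '[[[0,0,0,0,0,0,0.45],[0,0,0,0,0,0,0.45],[0,0,0,0,0,0,0.45],[0,0,0,0,0,0,0.45],[0,0,0,0,0,0,0.45],[0,0,0,0,0,0,0.45]]]' 40;python3 -m jog '[[[0,0,0,0,0,0,0.45],[0,0,-0.15,0,0,0,0.45],[0,0,-0.3,0,0,0,0.45],[0,0,-0.5,0,0,0,0.45],[0,0,-0.5,0,0,0,0.45],[0,0,-0.3,0,0,0,0.45],[0,0,0,0,0,0,0.45]]]'; python3 go.py 640 -236 150 86
```

```text
time: 5.2
tool_pos: [472.7, 40.7, 58.2]
tcp_rot: [180.0, 0.0, 95.5]
ft_force: [-2.7, -0.2, 4.4]
finger_gap: 49.2
time: 6.08
tool_pos: [473.5, 40.7, 146.7]
tcp_rot: [179.9, 0.0, 95.5]
ft_force: [-0.3, -0.2, -1.6]
finger_gap: 49.2
t 6.08 pos [473.5  40.7 146.7] rot [1.7986e+02 2.0000e-02 9.5460e+01] ydir 5.46 gap 49.2 F [-0.3 -0.2 -1.6] j6 -7
shift total [-5.826  2.789 -0.058] rows 6 each [-0.971  0.465 -0.01 ] | turn 80.5 rows 8 each rz [-0.      0.0001 -0.028 ]
level [0.0004 0.0001 0.    ]
```

```bash
python3 -m jog '[[[-0.5,0.25,0,0,0,0,0.45],[-0.95,0.46,0,0,0,0,0.45],[-0.95,0.46,0,0,0,0,0.45],[-0.95,0.46,0,0,0,0,0.45],[-0.95,0.46,0,0,0,0,0.45],[-0.95,0.46,0,0,0,0,0.45],[-0.58,0.31,0,0,0,0,0.45]]]';python3 -m jog '[[[0,0,0,0,0,-0.02,0.45],[0,0,0,0,0,-0.028,0.45],[0,0,0,0,0,-0.028,0.45],[0,0,0,0,0,-0.028,0.45],[0,0,0,0,0,-0.028,0.45],[0,0,0,0,0,-0.028,0.45],[0,0,0,0,0,-0.028,0.45],[0,0,0,0,0,-0.028,0.45],[0,0,0,0,0,-0.006,0.45],[0,0,0,0,0,0,0.45],[0,0,0,0,0,0,0.45]]]'; python3 go.py 643.5 -237.5 80 85.5; python3 look.py w3; python3 mods.py w3
```

```text
time: 6.95
tool_pos: [642.4, -238.0, 142.8]
tcp_rot: [-179.8, -0.0, 95.4]
ft_force: [0.8, 0.2, -0.7]
finger_gap: 49.3
time: 8.32
tool_pos: [642.1, -235.7, 144.0]
tcp_rot: [180.0, -0.1, 175.3]
ft_force: [0.5, 0.4, -0.5]
finger_gap: 49.1
t 8.32 pos [ 642.1 -235.7  144. ] rot [ 1.7998e+02 -1.1000e-01  1.7532e+02] ydir 85.32 gap 49.1 F [ 0.5  0.4 -0.5] j6 -110
shift total [-0.034 -0.034  1.279] rows 2 each [-0.017 -0.017  0.64 ] | turn 0.2 rows 1 each rz [ 0.      0.     -0.0005]
level [ 0.     -0.0003 -0.    ]
red 80.3 [([314.0, 226.0], [653.5, -236.6, 101.9, 84.0, -4.7])]
red 10.3 [([314.0, 226.0], [679.7, -238.8, 136.5, 112.6, -4.7])]
yellow 80.3 []
yellow 10.3 []
blue 80.3 [([563.0, 164.0], [620.2, -54.5, 71.7, 49.6, 86.4])]
blue 10.3 [([563.0, 164.0], [635.1, 5.2, 96.1, 66.5, 86.4])]
```

View pics/w3.png

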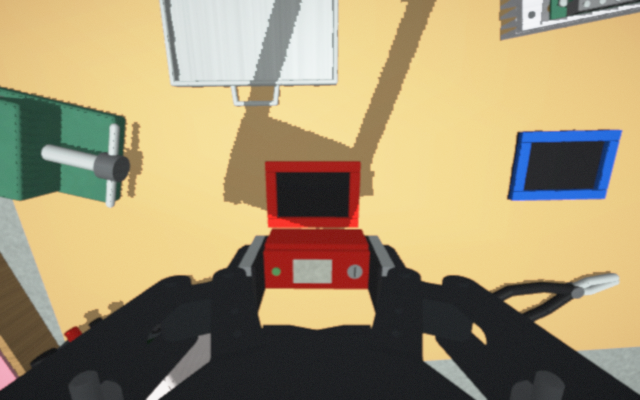

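The tray is at cols 266–360, rows 162–228, below the held module at (313,260). I'll cast its corners.

Run:
```python
from h import *
D=np.load("w3.npz");K,E=D["K"],D["E"]
w=world([[266,162],[360,161],[360,228],[267,228],[278,172],[350,172],[350,217],[277,217]],10.3,K,E)[:,:2];print(w.round(1).tolist(),w[:4].mean(0),w[4:].mean(0))
```

```text
[[607.7, -281.6], [614.2, -190.8], [683.1, -193.8], [675.2, -289.3], [618.4, -271.2], [624.2, -201.0], [670.4, -203.4], [664.2, -277.6]] [ 645.07722195 -238.86832903] [ 644.28554954 -238.30180989]
```

```bash
python3 -m jog '[[[-0.045,-0.05,0.5,0,0,0,0.45],[0,0,0.8,0,0,0,0.45],[0,0,0.6,0,0,0,0.45],[0,0,0.4,0,0,0,0.45],[0,0,0.15,0,0,0,0.45],[0,0,0,0,0,0,0.45],[0,0,0,0,0,0,0.45]]]'; python3 go.py 644.3 -238.2 10.2 85.5
```

```text
time: 9.25
tool_pos: [645.6, -239.0, 24.2]
tcp_rot: [-179.9, 0.1, 175.4]
ft_force: [0.0, 0.1, -1.0]
finger_gap: 49.3
t 9.25 pos [ 645.6 -239.    24.2] rot [-1.7994e+02  1.1000e-01  1.7537e+02] ydir 85.37 gap 49.3 F [ 0.   0.1 -1. ] j6 -110
shift total [0.028 0.015 0.281] rows 1 each [0.028 0.015 0.281] | turn 0.1 rows 1 each rz [-0.     -0.     -0.0003]
level [-0.0002  0.0003 -0.    ]
```

```bash
python3 -m jog '[[[0,0,0.13,0,0,0,0.45],[0,0,0.08,0,0,0,0.45],[0,0,0.03,0,0,0,0.45],[0,0,0.02,0,0,0,0.45],[0,0,0,0,0,0,0.45],[0,0,0,0,0,0,0.45]]]'; python3 go.py 644.3 -238.2 9.2 85.5
```

```text
time: 10.0
tool_pos: [644.6, -238.6, 9.6]
tcp_rot: [-180.0, -0.0, 175.4]
ft_force: [-1.1, 0.5, -0.2]
finger_gap: 49.7
t 10.00 pos [ 644.6 -238.6    9.6] rot [-1.7999e+02 -2.0000e-02  1.7538e+02] ydir 85.38 gap 49.7 F [-1.1  0.5 -0.2] j6 -110
shift total [0.006 0.008 0.007] rows 1 each [0.006 0.008 0.007] | turn 0.1 rows 1 each rz [ 0.     -0.     -0.0003]
level [-0.     -0.0001  0.    ]
```

Now half-mm steps down until it makes contact.

```bash
python3 -m jog '[[[0,0,0.01,0,0,0,0.45],[0,0,0,0,0,0,0.45]]]';python3 -m jog '[[[0,0,0.01,0,0,0,0.45],[0,0,0,0,0,0,0.45]]]'
```

```text
time: 10.25
tool_pos: [644.6, -238.6, 9.3]
tcp_rot: [-180.0, -0.0, 175.4]
ft_force: [-1.2, 0.1, 2.2]
finger_gap: 49.3
time: 10.5
tool_pos: [644.6, -238.6, 9.3]
tcp_rot: [-180.0, -0.0, 175.4]
ft_force: [-3.6, 1.9, 6.2]
finger_gap: 49.2
```

```bash
python3 -m jog '[[[0,0,0,0,0,0,0.62],[0,0,0,0,0,0,0.72],[0,0,0,0,0,0,0.8],[0,0,-0.1,0,0,0,0.9],[0,0,-0.4,0,0,0,1],[0,0,-0.8,0,0,0,1],[0,0,-0.8,0,0,0,1],[0,0,-0.4,0,0,0,1],[0,0,0,0,0,0,1]]]'; python3 look.py w4; python3 mods.py w4 | grep red; python3 go.py 475 9.5 150 5.5
```

```text
time: 11.62
tool_pos: [645.9, -239.2, 136.4]
tcp_rot: [-179.9, 0.2, 175.4]
ft_force: [0.3, 0.5, -1.1]
finger_gap: 85.7
red 80.3 [([316.0, 190.0], [627.0, -237.9, 68.2, 49.2, 85.3])]
red 10.3 [([316.0, 190.0], [643.8, -239.5, 92.3, 66.6, 85.3])]
t 11.68 pos [ 644.8 -238.6  133.8] rot [-1.7997e+02  3.0000e-02  1.7538e+02] ydir 85.38 gap 85.2 F [-0.7  0.1 -0.1] j6 -110
shift total [ 3.784  4.673 -0.327] rows 5 each [ 0.757  0.935 -0.065] | turn -79.9 rows 8 each rz [0.     0.     0.0277]
level [-0.0001  0.0001 -0.    ]
```

View pics/w4.png

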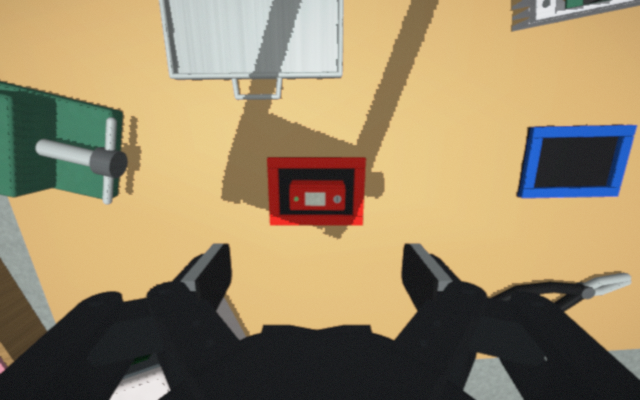

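The red module sits centred inside its tray at (315,195). Next is the blue module.

```bash
python3 -m jog '[[[0.55,0.68,-0.1,0,0,0,1],[0.78,0.95,-0.1,0,0,0,1],[0.78,0.95,-0.1,0,0,0,1],[0.78,0.95,0,0,0,0,1],[0.6,0.75,0,0,0,0,1],[0.294,0.393,0,0,0,0,1],[0,0,0,0,0,0.0277,1],[0,0,0,0,0,0.0277,1],[0,0,0,0,0,0.0277,1],[0,0,0,0,0,0.0277,1],[0,0,0,0,0,0.0277,1],[0,0,0,0,0,0.0277,1]]]';python3 -m jog '[[[0,0,0,0,0,0.0277,1],[0,0,0,0,0,0.0277,1],[0,0,0,0,0,0,1],[0,0,0,0,0,0,1]]]'; python3 go.py 475 9.2 58.3 5.5
```

```text
time: 13.18
tool_pos: [473.2, 9.7, 146.0]
tcp_rot: [-179.8, -0.1, 115.2]
ft_force: [0.0, -0.3, -1.0]
finger_gap: 85.2
time: 13.68
tool_pos: [474.0, 9.7, 147.3]
tcp_rot: [-179.8, -0.0, 95.8]
ft_force: [-0.4, -0.2, -0.1]
finger_gap: 85.1
t 13.68 pos [474.    9.7 147.3] rot [-1.7984e+02 -2.0000e-02  9.5830e+01] ydir 5.83 gap 85.1 F [-0.4 -0.2 -0.1] j6 -11
shift total [-0.012  0.024  1.779] rows 2 each [-0.006  0.012  0.89 ] | turn -0.3 rows 1 each rz [-0.      0.      0.0009]
level [-0.0004 -0.0001  0.    ]
```

```bash
python3 -m jog '[[[-0.01,0.02,0.5,0,0,0.0009,1],[0,0,0.6,0,0,0,1],[0,0,0.4,0,0,0,1],[0,0,0.2,0,0,0,1],[0,0,0.07,0,0,0,1],[0,0,0,0,0,0,1],[0,0,0,0,0,0,1],[0,0,0,0,0,0,1]]]'; python3 go.py 475 9.2 58.3 5.5
```

```text
time: 14.68
tool_pos: [476.3, 9.2, 60.7]
tcp_rot: [180.0, 0.0, 95.3]
ft_force: [0.6, -0.4, 0.2]
finger_gap: 85.7
t 14.68 pos [476.3   9.2  60.7] rot [1.7996e+02 1.0000e-02 9.5280e+01] ydir 5.28 gap 85.7 F [ 0.6 -0.4  0.2] j6 -10
shift total [ 0.003 -0.026  0.049] rows 1 each [ 0.003 -0.026  0.049] | turn 0.2 rows 1 each rz [-0.      0.     -0.0006]
level [0.0001 0.     0.    ]
```

```bash
python3 -m jog '[[[0,-0.025,0.045,0,0,0,1],[0,0,0,0,0,0,1],[0,0,0,0,0,0,0.45],[0,0,0,0,0,0,0.45],[0,0,0,0,0,0,0.45],[0,0,0,0,0,0,0.45],[0,0,0,0,0,0,0.45],[0,0,0,0,0,0,0.45]]]' 40;python3 go.py;python3 -m jog '[[[0,0,0,0,0,0,0.45],[0,0,-0.15,0,0,0,0.45],[0,0,-0.3,0,0,0,0.45],[0,0,-0.5,0,0,0,0.45],[0,0,-0.5,0,0,0,0.45],[0,0,-0.3,0,0,0,0.45],[0,0,0,0,0,0,0.45]]]'; python3 go.py 634 9.8 147 86.5
```

```text
time: 15.68
tool_pos: [474.7, 9.1, 58.1]
tcp_rot: [-180.0, 0.0, 95.3]
ft_force: [-1.4, 0.2, 5.2]
finger_gap: 49.3
t 15.68 pos [474.7   9.1  58.1] rot [-179.99    0.     95.27] ydir 5.27 gap 49.3 F [-1.4  0.2  5.2] j6 -10
time: 16.55
tool_pos: [475.6, 9.0, 146.9]
tcp_rot: [179.9, 0.0, 95.3]
ft_force: [-0.8, 1.2, -0.9]
finger_gap: 49.0
t 16.55 pos [475.6   9.  146.9] rot [1.7987e+02 3.0000e-02 9.5280e+01] ydir 5.28 gap 49.0 F [-0.8  1.2 -0.9] j6 -10
shift total [-0.275  3.156  0.005] rows 4 each [-0.069  0.789  0.001] | turn 81.2 rows 8 each rz [-0.      0.0001 -0.0282]
level [0.0004 0.0001 0.    ]
```

```bash
python3 -m jog '[[[-0.05,0.4,0,0,0,0,0.45],[-0.09,0.8,0,0,0,0,0.45],[-0.09,0.9,0,0,0,0,0.45],[-0.045,0.7,0,0,0,0,0.45],[0,0.356,0,0,0,0,0.45],[0,0,0,0,0,-0.02,0.45],[0,0,0,0,0,-0.028,0.45],[0,0,0,0,0,-0.028,0.45],[0,0,0,0,0,-0.028,0.45],[0,0,0,0,0,-0.028,0.45]]]';python3 -m jog '[[[0,0,0,0,0,-0.028,0.45],[0,0,0,0,0,-0.028,0.45],[0,0,0,0,0,-0.028,0.45],[0,0,0,0,0,-0.0095,0.45],[0,0,0,0,0,0,0.45],[0,0,0,0,0,0,0.45]]]'; python3 go.py 634 9.5 24 86.5
```

```text
time: 17.8
tool_pos: [632.0, 9.9, 143.3]
tcp_rot: [-179.9, -0.1, 143.1]
ft_force: [-0.3, 0.1, -0.7]
finger_gap: 49.1
time: 18.55
tool_pos: [632.5, 9.9, 144.3]
tcp_rot: [-180.0, -0.1, 176.4]
ft_force: [0.1, 0.3, -1.4]
finger_gap: 49.4
t 18.55 pos [632.5   9.9 144.3] rot [-1.7999e+02 -1.1000e-01  1.7637e+02] ydir 86.37 gap 49.4 F [ 0.1  0.3 -1.4] j6 -90
shift total [-0.035 -0.006  2.405] rows 3 each [-0.012 -0.002  0.802] | turn 0.1 rows 1 each rz [ 0.     -0.     -0.0004]
level [-0.     -0.0003  0.    ]
```

```bash
python3 -m jog '[[[-0.035,0,0.5,0,0,0,0.45],[0,0,0.8,0,0,0,0.45],[0,0,0.6,0,0,0,0.45],[0,0,0.35,0,0,0,0.45],[0,0,0.15,0,0,0,0.45],[0,0,0,0,0,0,0.45],[0,0,0,0,0,0,0.45],[0,0,0,0,0,0,0.45]]]'; python3 go.py 634 9.5 10 86.5
```

```text
time: 19.55
tool_pos: [635.6, 9.7, 26.5]
tcp_rot: [-180.0, 0.1, 176.5]
ft_force: [0.1, 0.1, -0.6]
finger_gap: 49.2
t 19.55 pos [635.6   9.7  26.5] rot [-1.7999e+02  8.0000e-02  1.7645e+02] ydir 86.45 gap 49.2 F [ 0.1  0.1 -0.6] j6 -90
shift total [ 0.032 -0.007  0.33 ] rows 1 each [ 0.032 -0.007  0.33 ] | turn 0.0 rows 1 each rz [-0.     -0.     -0.0001]
level [-0.      0.0002 -0.    ]
```

```bash
python3 -m jog '[[[0,0,0.15,0,0,0,0.45],[0,0,0.1,0,0,0,0.45],[0,0,0.04,0,0,0,0.45],[0,0,0.02,0,0,0,0.45],[0,0,0,0,0,0,0.45],[0,0,0,0,0,0,0.45]]]'; python3 go.py 634 9.5 9.3 86.5; python3 -m jog '[[[0,0,0.01,0,0,0,0.45],[0,0,0,0,0,0,0.45]]]';python3 -m jog '[[[0,0,0.005,0,0,0,0.45],[0,0,0,0,0,0,0.45]]]'
```

```text
time: 20.3
tool_pos: [634.8, 9.8, 9.9]
tcp_rot: [-180.0, -0.0, 176.5]
ft_force: [-0.5, 0.3, -1.0]
finger_gap: 49.4
t 20.30 pos [634.8   9.8   9.9] rot [-1.7999e+02 -1.0000e-02  1.7646e+02] ydir 86.46 gap 49.4 F [-0.5  0.3 -1. ] j6 -90
shift total [ 0.016 -0.006  0.012] rows 1 each [ 0.016 -0.006  0.012] | turn 0.0 rows 1 each rz [ 0.     -0.     -0.0001]
level [-0. -0.  0.]
time: 20.55
tool_pos: [634.7, 9.8, 9.2]
tcp_rot: [-180.0, -0.0, 176.5]
ft_force: [0.7, 0.7, -0.7]
finger_gap: 49.1
time: 20.8
tool_pos: [634.7, 9.8, 9.2]
tcp_rot: [-180.0, -0.0, 176.5]
ft_force: [-2.0, 0.6, 2.5]
finger_gap: 49.0
```

Contact at z 9.2. Release, then back to the yellow module at about (477.5,−22.7).

```bash
python3 -m jog '[[[0,0,0,0,0,0,0.62],[0,0,0,0,0,0,0.72],[0,0,0,0,0,0,0.8],[0,0,-0.1,0,0,0,0.9],[0,0,-0.4,0,0,0,1],[0,0,-0.8,0,0,0,1],[0,0,-0.8,0,0,0,1],[0,0,-0.6,0,0,0,1],[0,0,0,0,0,0,1],[0,0,0,0,0,0,1]]]'; python3 look.py w5; python3 go.py 477.5 -22.7 147 5.4
```

```text
time: 22.05
tool_pos: [634.6, 9.8, 144.2]
tcp_rot: [-180.0, -0.0, 176.5]
ft_force: [-0.3, -0.5, 0.3]
finger_gap: 85.4
t 22.10 pos [634.    9.9 143.1] rot [-1.7999e+02 -1.2000e-01  1.7646e+02] ydir 86.46 gap 85.3 F [ 0.3 -0.7 -0.3] j6 -90
shift total [ 3.084 -0.843 -0.071] rows 4 each [ 0.771 -0.211 -0.018] | turn -81.1 rows 8 each rz [-0.0001  0.      0.0281]
level [-0.     -0.0003  0.    ]
```

View pics/w5.png

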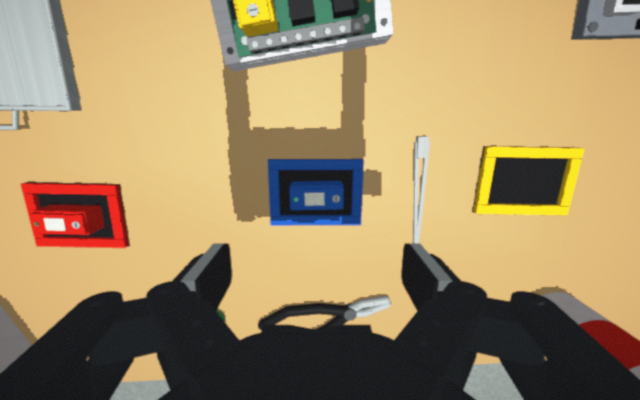

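The blue module is upright in its tray at (315,193), and yellow is still on the board at (255,10). Its empty tray is at (530,180).

```bash
python3 mods.py w5 | grep yellow; python3 -m jog '[[[0.5,-0.14,-0.07,0,0,0,1],[0.8,-0.22,0,0,0,0,1],[0.8,-0.22,0,0,0,0,1],[0.65,-0.18,0,0,0,0,1],[0.334,-0.083,0,0,0,0,1],[0,0,0,0,0,0.0281,1],[0,0,0,0,0,0.0281,1],[0,0,0,0,0,0.0281,1],[0,0,0,0,0,0.0281,1],[0,0,0,0,0,0.0281,1],[0,0,0,0,0,0.0281,1]]]';python3 -m jog '[[[0,0,0,0,0,0.0281,1],[0,0,0,0,0,0.0281,1],[0,0,0.4,0,0,0,1],[0,0,0.4,0,0,0,1],[0,0,0.2,0,0,0,1],[0,0,0,0,0,0,1],[0,0,0,0,0,0,1],[0,0,0,0,0,0,1]]]'; python3 go.py 477.5 -22.7 58.3 5.4
```

```text
yellow 80.3 [([527.0, 180.0], [619.2, 165.8, 72.1, 50.3, 85.4]), ([256.0, 15.0], [499.7, -20.6, 25.0, 21.1, -85.2])]
yellow 10.3 [([527.0, 180.0], [636.4, 217.4, 96.6, 67.4, 85.4]), ([256.0, 15.0], [476.3, -32.4, 33.6, 28.3, -85.2])]
time: 23.48
tool_pos: [477.1, -22.6, 146.0]
tcp_rot: [-179.8, -0.1, 115.4]
ft_force: [-0.0, -0.2, 0.3]
finger_gap: 85.4
time: 24.48
tool_pos: [478.8, -22.8, 98.4]
tcp_rot: [180.0, 0.0, 95.5]
ft_force: [0.2, 1.4, -0.2]
finger_gap: 85.4
t 24.48 pos [478.8 -22.8  98.4] rot [1.7996e+02 2.0000e-02 9.5530e+01] ydir 5.53 gap 85.4 F [ 0.2  1.4 -0.2] j6 -14
shift total [ 0.006 -0.026  0.802] rows 1 each [ 0.006 -0.026  0.802] | turn -0.1 rows 1 each rz [ 0.     -0.      0.0004]
level [0.0001 0.0001 0.    ]
```

```bash
python3 -m jog '[[[0,-0.015,0.3,0,0,0,1],[0,0,0.25,0,0,0,1],[0,0,0.15,0,0,0,1],[0,0,0.07,0,0,0,1],[0,0,0,0,0,0,1],[0,0,0,0,0,0,1],[0,0,0,0,0,0,1]]]';  python3 go.py 477.5 -22.7 58.3 5.4
```

```text
time: 25.35
tool_pos: [477.7, -22.9, 59.5]
tcp_rot: [180.0, 0.0, 95.5]
ft_force: [-0.5, 0.6, 0.2]
finger_gap: 85.4
t 25.35 pos [477.7 -22.9  59.5] rot [1.7999e+02 1.0000e-02 9.5530e+01] ydir 5.53 gap 85.4 F [-0.5  0.6  0.2] j6 -14
shift total [ 0.004 -0.005  0.023] rows 1 each [ 0.004 -0.005  0.023] | turn -0.1 rows 1 each rz [ 0.     -0.      0.0004]
level [0. 0. 0.]
```

```bash
python3 -m jog '[[[0,0,0.025,0,0,0,1],[0,0,0,0,0,0,0.45],[0,0,0,0,0,0,0.45],[0,0,0,0,0,0,0.45],[0,0,0,0,0,0,0.45],[0,0,0,0,0,0,0.45],[0,0,0,0,0,0,0.45],[0,0,0,0,0,0,0.45]]]' 40;python3 go.py;python3 -m jog '[[[0,0,-0.15,0,0,0,0.45],[0,0,-0.3,0,0,0,0.45],[0,0,-0.5,0,0,0,0.45],[0,0,-0.5,0,0,0,0.45],[0,0,-0.3,0,0,0,0.45],[0,0,0,0,0,0,0.45]]]'; python3 go.py 636 219.5 147 85.6
```

```text
time: 26.35
tool_pos: [477.6, -22.9, 58.0]
tcp_rot: [-180.0, 0.0, 95.5]
ft_force: [-1.4, 0.5, 4.7]
finger_gap: 49.4
t 26.35 pos [477.6 -22.9  58. ] rot [-1.7999e+02  1.0000e-02  9.5530e+01] ydir 5.53 gap 49.4 F [-1.4  0.5  4.7] j6 -14
time: 27.1
tool_pos: [478.5, -23.0, 146.9]
tcp_rot: [179.9, 0.0, 95.5]
ft_force: [-0.5, 0.4, -1.6]
finger_gap: 49.5
t 27.10 pos [478.5 -23.  146.9] rot [1.7987e+02 4.0000e-02 9.5530e+01] ydir 5.53 gap 49.5 F [-0.5  0.4 -1.6] j6 -14
shift total [4.523e+00 3.603e+00 2.000e-03] rows 5 each [0.905 0.721 0.   ] | turn 80.1 rows 8 each rz [-0.      0.0001 -0.0278]
level [0.0004 0.0001 0.    ]
```

```bash
python3 -m jog '[[[0.4,0.32,0,0,0,0,0.45],[0.8,0.64,0,0,0,0,0.45],[0.9,0.72,0,0,0,0,0.45],[0.9,0.72,0,0,0,0,0.45],[0.8,0.64,0,0,0,0,0.45],[0.5,0.4,0,0,0,0,0.45],[0.223,0.163,0,0,0,0,0.45],[0,0,0,0,0,-0.02,0.45],[0,0,0,0,0,-0.028,0.45],[0,0,0,0,0,-0.028,0.45],[0,0,0,0,0,-0.028,0.45],[0,0,0,0,0,-0.028,0.45]]]';python3 -m jog '[[[0,0,0,0,0,-0.028,0.45],[0,0,0,0,0,-0.028,0.45],[0,0,0,0,0,-0.028,0.45],[0,0,0,0,0,-0.0065,0.45],[0,0,0,0,0,0,0.45],[0,0,0,0,0,0,0.45]]]'; python3 go.py 636 219.5 25 85.6; python3 look.py w6
python3 - <<'E'
from h import *
D=np.load("w6.npz");p,K,E=D["p"],D["K"],D["E"];h,s,v=hsv(p)
m=(h>22)&(h<34)&(s>170)&(v>100);b=(v<70);b[:120]=0;b[230:]=0;b[:,:240]=0;b[:,400:]=0
print(rects(b,5.3,K,E,800)); m[229:]=0;print(rects(m,10.3,K,E,300))
E
```

```text
time: 28.6
tool_pos: [634.2, 218.6, 144.2]
tcp_rot: [-179.9, -0.1, 143.3]
ft_force: [0.1, 0.2, -0.2]
finger_gap: 49.0
time: 29.35
tool_pos: [634.6, 219.1, 144.7]
tcp_rot: [-180.0, -0.1, 175.5]
ft_force: [1.1, 0.6, -0.1]
finger_gap: 49.3
t 29.35 pos [634.6 219.1 144.7] rot [-1.7997e+02 -8.0000e-02  1.7554e+02] ydir 85.54 gap 49.3 F [ 1.1  0.6 -0.1] j6 -71
shift total [-0.03   0.012  2.393] rows 3 each [-0.01   0.004  0.798] | turn 0.1 rows 1 each rz [ 0.     -0.     -0.0002]
level [-0.0001 -0.0002  0.    ]
[([318.0, 193.0], [637.1, 220.4, 72.2, 44.0, 85.5])]
[([318.0, 192.0], [635.9, 220.5, 92.9, 66.8, 85.5]), ([603.0, 158.0], [630.3, 498.9, 144.6, 60.8, 7.9])]
```

View pics/w6.png

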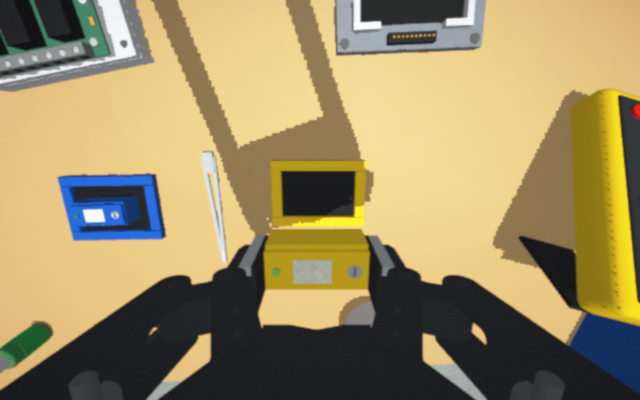

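The yellow tray (318,193) is straight ahead of the held module (315,262), and its measured centre is (636.3,220.4). The spray can at (357,312) is behind and outside the fingers.

```bash
python3 -m jog '[[[-0.035,0.025,0.5,0,0,0,0.45],[0,0,0.8,0,0,0,0.45],[0,0,0.6,0,0,0,0.45],[0,0,0.35,0,0,0,0.45],[0,0,0.15,0,0,0,0.45],[0,0,0,0,0,0,0.45],[0,0,0,0,0,0,0.45],[0,0,0,0,0,0,0.45]]]'; python3 go.py 636.3 220.4 10 85.6
```

```text
time: 30.4
tool_pos: [637.7, 221.0, 26.6]
tcp_rot: [180.0, 0.1, 175.6]
ft_force: [-0.1, 0.1, -0.8]
finger_gap: 49.1
t 30.40 pos [637.7 221.   26.6] rot [1.7997e+02 8.0000e-02 1.7563e+02] ydir 85.63 gap 49.1 F [-0.1  0.1 -0.8] j6 -71
shift total [ 0.027 -0.015  0.332] rows 1 each [ 0.027 -0.015  0.332] | turn -0.0 rows 1 each rz [ 0.     -0.      0.0001]
level [0.0001 0.0002 0.    ]
```

```bash
python3 -m jog '[[[0,0,0.15,0,0,0,0.45],[0,0,0.1,0,0,0,0.45],[0,0,0.04,0,0,0,0.45],[0,0,0.02,0,0,0,0.45],[0,0,0,0,0,0,0.45],[0,0,0,0,0,0,0.45]]]'; python3 -m jog '[[[0,0,0.01,0,0,0,0.45],[0,0,0,0,0,0,0.45]]]';python3 -m jog '[[[0,0,0.005,0,0,0,0.45],[0,0,0,0,0,0,0.45]]]'
```

```text
time: 31.15
tool_pos: [636.9, 220.8, 9.9]
tcp_rot: [-180.0, -0.0, 175.6]
ft_force: [-0.8, 0.1, -0.9]
finger_gap: 49.4
time: 31.4
tool_pos: [636.7, 220.7, 9.2]
tcp_rot: [-180.0, -0.0, 175.6]
ft_force: [0.3, -0.4, -0.2]
finger_gap: 48.8
time: 31.65
tool_pos: [636.7, 220.8, 9.1]
tcp_rot: [-180.0, -0.0, 175.6]
ft_force: [-1.2, -0.3, 1.5]
finger_gap: 49.5
```

```bash
python3 -m jog '[[[0,0,0.003,0,0,0,0.62],[0,0,0,0,0,0,0.72],[0,0,0,0,0,0,0.8],[0,0,-0.1,0,0,0,0.9],[0,0,-0.4,0,0,0,1],[0,0,-0.8,0,0,0,1],[0,0,-0.8,0,0,0,1],[0,0,-0.8,0,0,0,1],[0,0,-0.4,0,0,0,1],[0,0,0,0,0,0,1],[0,0,0,0,0,0,1]]]'; python3 look.py w7; python3 mods.py w7|grep yellow; python3 go.py 470 -55 200 5.4
```

```text
time: 33.02
tool_pos: [635.9, 220.5, 171.7]
tcp_rot: [-179.9, -0.2, 175.6]
ft_force: [0.4, -0.1, -0.6]
finger_gap: 85.3
yellow 80.3 [([316.0, 186.0], [620.7, 221.7, 71.6, 51.4, 85.6]), ([585.0, 196.0], [666.0, 455.5, 216.9, 80.1, 11.8])]
yellow 10.3 [([316.0, 186.0], [635.8, 220.5, 93.1, 66.9, 85.6]), ([585.0, 196.0], [694.7, 524.3, 281.9, 104.1, 11.8])]
t 33.08 pos [635.6 220.4 171.2] rot [-179.92   -0.24  175.63] ydir 85.63 gap 85.4 F [-0.2  0.1  0.1] j6 -71
shift total [ 2.885 -5.745 -0.557] rows 6 each [ 0.481 -0.958 -0.093] | turn -80.2 rows 8 each rz [-0.0001  0.      0.0279]
level [-0.0002 -0.0007  0.    ]
```

```bash
python3 go.py 475.3 9.2 190 5.4
```

```text
t 33.08 pos [635.6 220.4 171.2] rot [-179.92   -0.24  175.63] ydir 85.63 gap 85.4 F [-0.2  0.1  0.1] j6 -71
shift total [ 2.876 -4.457 -0.359] rows 5 each [ 0.575 -0.891 -0.072] | turn -80.2 rows 8 each rz [-0.0001  0.      0.0279]
level [-0.0002 -0.0007  0.    ]
```

```bash
python3 -m jog '[[[0.35,-0.55,-0.18,0,0,0,1],[0.6,-0.93,-0.18,0,0,0,1],[0.6,-0.93,0,0,0,0,1],[0.6,-0.93,0,0,0,0,1],[0.45,-0.7,0,0,0,0,1],[0.27,-0.417,0,0,0,0,1],[0,0,0,0,0,0.0279,1],[0,0,0,0,0,0.0279,1],[0,0,0,0,0,0.0279,1],[0,0,0,0,0,0.0279,1],[0,0,0,0,0,0.0279,1],[0,0,0,0,0,0.0279,1]]]';python3 -m jog '[[[0,0,0,0,0,0.0279,1],[0,0,0,0,0,0.0279,1],[0,0,0,0,0,0,1],[0,0,0,0,0,0,1]]]';python3 look.py w8; python3 go.py 475.3 9.2 80 5.4
python3 - <<'E'
from h import *
D=np.load("w8.npz");p,K,E=D["p"],D["K"],D["E"];h,s,v=hsv(p)
m=(h>45)&(h<90)&(s>80)
m=cv2.morphologyEx(m.astype(np.uint8),cv2.MORPH_CLOSE,np.ones((25,25)))
print(rects(m,40.3,K,E,1500))
E
```

```text
time: 34.58
tool_pos: [475.7, 9.6, 189.8]
tcp_rot: [-179.8, -0.1, 115.0]
ft_force: [0.3, -0.0, -0.2]
finger_gap: 85.2
time: 35.08
tool_pos: [476.2, 9.6, 190.9]
tcp_rot: [-179.9, -0.0, 95.5]
ft_force: [0.4, -0.5, -0.4]
finger_gap: 85.1
t 35.12 pos [476.4   9.5 191.2] rot [-1.7989e+02 -1.0000e-02  9.5460e+01] ydir 5.46 gap 85.3 F [-0.3  0.5 -0.5] j6 -10
shift total [-0.005 -0.018  2.223] rows 3 each [-0.002 -0.006  0.741] | turn -0.1 rows 1 each rz [-0.      0.      0.0002]
level [-0.0003 -0.      0.    ]
[([317.0, 187.0], [476.1, 8.0, 106.9, 61.5, -84.5])]
```

View pics/w8.png

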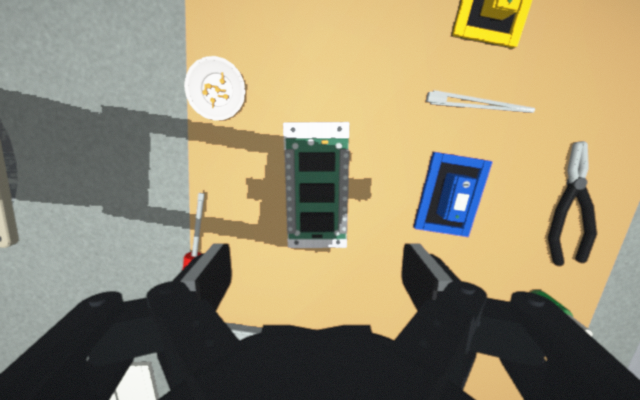

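The board is clear of modules: three sockets at (318,193), terminal blocks on both long sides, and the heat sink ends showing past it. I'll descend to grip its long sides.

```bash
python3 -m jog '[[[0.01,-0.01,0.5,0,0,0,1],[0,0,0.8,0,0,0,1],[0,0,0.7,0,0,0,1],[0,0,0.5,0,0,0,1],[0,0,0.3,0,0,0,1],[0,0,0.1,0,0,0,1],[0,0,0,0,0,0,1],[0,0,0,0,0,0,1],[0,0,0,0,0,0,1]]]'; python3 go.py 475.6 8.8 30.3 5.5
```

```text
time: 36.25
tool_pos: [476.9, 9.9, 47.8]
tcp_rot: [179.9, 0.0, 95.3]
ft_force: [-0.1, -0.2, 0.6]
finger_gap: 85.6
t 36.25 pos [476.9   9.9  47.8] rot [1.7994e+02 2.0000e-02 9.5280e+01] ydir 5.28 gap 85.6 F [-0.1 -0.2  0.6] j6 -10
shift total [-0.019 -0.028  0.35 ] rows 1 each [-0.019 -0.028  0.35 ] | turn 0.2 rows 1 each rz [-0.      0.     -0.0006]
level [0.0002 0.     0.    ]
```

```bash
python3 -m jog '[[[-0.015,-0.015,0.15,0,0,0,1],[0,0,0.1,0,0,0,1],[0,0,0.07,0,0,0,1],[0,0,0.02,0,0,0,1],[0,0,0,0,0,0,1],[0,0,0,0,0,0,1]]]'; python3 go.py 475.6 8.8 30.3 5.5
```

```text
time: 37.0
tool_pos: [475.6, 9.1, 30.1]
tcp_rot: [-180.0, 0.0, 95.3]
ft_force: [0.2, 0.0, -0.3]
finger_gap: 85.3
t 37.00 pos [475.6   9.1  30.1] rot [-179.98    0.     95.28] ydir 5.28 gap 85.3 F [ 0.2  0.  -0.3] j6 -10
shift total [-0.006 -0.001 -0.005] rows 1 each [-0.006 -0.001 -0.005] | turn 0.2 rows 1 each rz [-0.     -0.     -0.0006]
level [-0.  0. -0.]
```

```bash
python3 -m jog '[[[0,0,0,0,0,0,0.62],[0,0,0,0,0,0,0.62],[0,0,0,0,0,0,0.62],[0,0,0,0,0,0,0.62],[0,0,0,0,0,0,0.62],[0,0,0,0,0,0,0.62]]]' 50;python3 go.py;python3 -m jog '[[[0,0,-0.1,0,0,0,0.62],[0,0,-0.25,0,0,0,0.62],[0,0,-0.5,0,0,0,0.62],[0,0,-0.6,0,0,0,0.62],[0,0,-0.4,0,0,0,0.62],[0,0,-0.15,0,0,0,0.62],[0,0,0,0,0,0,0.62]]]'; python3 go.py 424.6 313.3 130 87.6; python3 look.py w9
```

```text
time: 37.75
tool_pos: [475.9, 9.1, 30.5]
tcp_rot: [180.0, 0.0, 95.3]
ft_force: [-1.9, -0.1, 5.6]
finger_gap: 62.8
t 37.75 pos [475.9   9.1  30.5] rot [1.7999e+02 1.0000e-02 9.5280e+01] ydir 5.28 gap 62.8 F [-1.9 -0.1  5.6] j6 -10
time: 38.62
tool_pos: [475.7, 9.1, 130.3]
tcp_rot: [180.0, 0.0, 95.3]
ft_force: [-0.3, -0.6, -2.1]
finger_gap: 62.8
t 38.62 pos [475.7   9.1 130.3] rot [1.7999e+02 1.0000e-02 9.5280e+01] ydir 5.28 gap 62.8 F [-0.3 -0.6 -2.1] j6 -10
shift total [ 6.152e+00 -4.590e-01  4.000e-03] rows 7 each [ 0.879 -0.066  0.001] | turn 82.3 rows 8 each rz [-0.      0.     -0.0286]
level [0. 0. 0.]
```

View pics/w9.png

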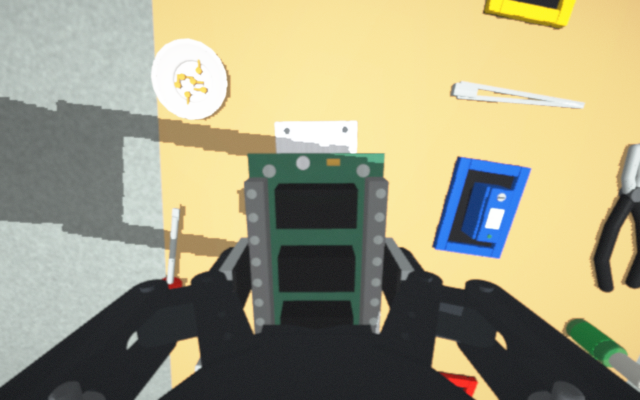

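The board is held level at (315,250), and the heat sink stays behind at (315,135). On to the nest.

```bash
python3 -m jog '[[[0.4,-0.03,0,0,0,0,0.62],[0.75,-0.055,0,0,0,0,0.62],[0.9,-0.07,0,0,0,0,0.62],[0.9,-0.07,0,0,0,0,0.62],[0.9,-0.07,0,0,0,0,0.62],[0.9,-0.07,0,0,0,0,0.62],[0.75,-0.05,0,0,0,0,0.62],[0.45,-0.035,0,0,0,0,0.62],[0.2,-0.01,0,0,0,0,0.62],[0,0,0,0,0,-0.015,0.62],[0,0,0,0,0,-0.028,0.62],[0,0,0,0,0,-0.028,0.62]]]';python3 -m jog '[[[0,0,0,0,0,-0.028,0.62],[0,0,0,0,0,-0.028,0.62],[0,0,0,0,0,-0.028,0.62],[0,0,0,0,0,-0.028,0.62],[0,0,0,0,0,-0.028,0.62],[0,0,0,0,0,-0.0176,0.62],[0,0,0,0,0,0,0.62],[0,0,0,0,0,0,0.62]]]'; python3 go.py 424.6 313.3 80 87.6; python3 look.py w10
```

```text
time: 40.17
tool_pos: [424.1, 312.3, 128.9]
tcp_rot: [-179.9, 0.0, 121.1]
ft_force: [0.6, -0.2, -2.0]
finger_gap: 63.0
time: 41.18
tool_pos: [424.2, 312.7, 129.4]
tcp_rot: [-180.0, -0.1, 177.4]
ft_force: [-0.9, -0.4, -1.1]
finger_gap: 62.7
t 41.17 pos [424.2 312.7 129.4] rot [-1.7996e+02 -7.0000e-02  1.7740e+02] ydir 87.40 gap 62.7 F [-0.9 -0.4 -1.1] j6 -57
shift total [-0.008  0.013  0.989] rows 2 each [-0.004  0.006  0.494] | turn 0.2 rows 1 each rz [ 0.     -0.     -0.0006]
level [-0.0001 -0.0002  0.    ]
```

View pics/w10.png

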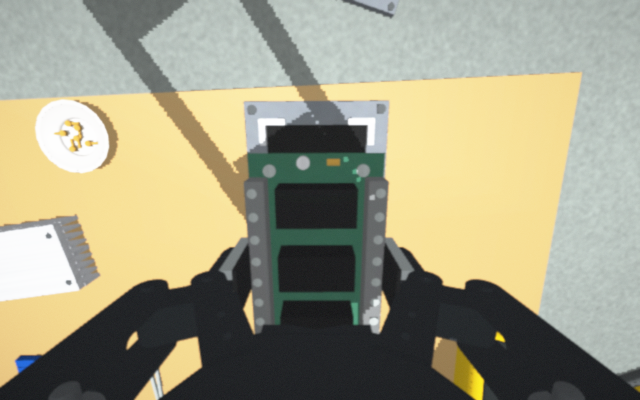

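The nest's two base-side plate corners are at (245,101) and (389,101), with the guides at (270,130) and (363,130). I'll use these to check the centre.

Run:
```python
from h import *
D=np.load("w10.npz");K,E=D["K"],D["E"]
w=world([[245,101],[389,101]],14.3,K,E)[:,:2];d=w[1]-w[0];L=np.linalg.norm(d);u=d/L;n=np.array([u[1],-u[0]])
print(w.round(1).tolist(),L,np.degrees(np.arctan2(u[1],u[0])),"centre",w.mean(0)+87*n,w.mean(0)-87*n)
```

```text
[[336.6, 255.7], [342.3, 378.8]] 123.2640901264556 87.34624449575325 centre [426.3527846  313.20456215] [252.5393874  321.26079916]
```

```bash
python3 -m jog '[[[-0.025,0.01,0.4,0,0,0,0.62],[0,0,0.6,0,0,0,0.62],[0,0,0.5,0,0,0,0.62],[0,0,0.3,0,0,0,0.62],[0,0,0.15,0,0,0,0.62],[0,0,0.05,0,0,0,0.62],[0,0,0,0,0,0,0.62],[0,0,0,0,0,0,0.62],[0,0,0,0,0,0,0.62]]]'; python3 go.py 425.5 313.2 16 87.5
```

```text
time: 42.35
tool_pos: [425.9, 313.9, 30.5]
tcp_rot: [180.0, 0.0, 177.6]
ft_force: [0.2, -0.5, -1.1]
finger_gap: 62.6
t 42.35 pos [425.9 313.9  30.5] rot [1.7997e+02 1.0000e-02 1.7757e+02] ydir 87.57 gap 62.6 F [ 0.2 -0.5 -1.1] j6 -57
shift total [ 0.007 -0.014  0.289] rows 1 each [ 0.007 -0.014  0.289] | turn -0.1 rows 1 each rz [ 0.     -0.      0.0002]
level [0.0001 0.     0.    ]
```

```bash
python3 -m jog '[[[0,0,0.13,0,0,0,0.62],[0,0,0.09,0,0,0,0.62],[0,0,0.04,0,0,0,0.62],[0,0,0.015,0,0,0,0.62],[0,0,0,0,0,0,0.62],[0,0,0,0,0,0,0.62]]]'; python3 go.py; python3 -m jog '[[[0,0,0.01,0,0,0,0.62],[0,0,0,0,0,0,0.62]]]';python3 -m jog '[[[0,0,0.01,0,0,0,0.62],[0,0,0,0,0,0,0.62]]]'
```

```text
time: 43.1
tool_pos: [425.6, 313.7, 16.3]
tcp_rot: [180.0, -0.0, 177.6]
ft_force: [-0.2, -0.3, -1.3]
finger_gap: 62.6
t 43.10 pos [425.6 313.7  16.3] rot [ 1.8000e+02 -2.0000e-02  1.7757e+02] ydir 87.57 gap 62.6 F [-0.2 -0.3 -1.3] j6 -57
time: 43.35
tool_pos: [425.5, 313.6, 15.7]
tcp_rot: [-180.0, -0.0, 177.6]
ft_force: [-0.1, -0.5, -2.1]
finger_gap: 62.7
time: 43.6
tool_pos: [425.6, 313.7, 15.5]
tcp_rot: [-180.0, -0.0, 177.6]
ft_force: [-3.3, -1.3, 4.6]
finger_gap: 62.8
```

```bash
python3 -m jog '[[[0,0,0,0,0,0,0.75],[0,0,0,0,0,0,0.85],[0,0,0,0,0,0,0.95],[0,0,-0.1,0,0,0,1],[0,0,-0.4,0,0,0,1],[0,0,-0.8,0,0,0,1],[0,0,-0.8,0,0,0,1],[0,0,-0.8,0,0,0,1],[0,0,-0.4,0,0,0,1],[0,0,0,0,0,0,1],[0,0,0,0,0,0,1]]]'; python3 look.py w11; python3 go.py 475.5 9 180 5.4
```

```text
time: 44.98
tool_pos: [425.1, 313.4, 179.0]
tcp_rot: [-179.9, -0.1, 177.6]
ft_force: [-0.5, 0.1, -0.3]
finger_gap: 85.3
t 45.02 pos [424.8 313.2 178.5] rot [-1.7992e+02 -1.5000e-01  1.7757e+02] ydir 87.57 gap 85.1 F [-0.3  0.  -0.5] j6 -57
shift total [-1.27  -6.036 -0.024] rows 7 each [-0.181 -0.862 -0.003] | turn -82.2 rows 8 each rz [-0.0001  0.      0.0285]
level [-0.0002 -0.0004  0.    ]
```

View pics/w11.png

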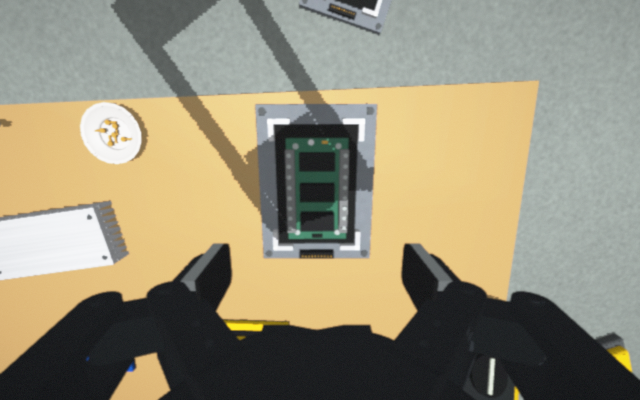

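The board stands centred between the nest's guides at (317,187). Next is the heat sink.

```bash
python3 -m jog '[[[-0.12,-0.55,0,0,0,0,1],[-0.2,-0.93,0,0,0,0,1],[-0.2,-0.95,0,0,0,0,1],[-0.2,-0.95,0,0,0,0,1],[-0.2,-0.95,0,0,0,0,1],[-0.17,-0.8,0,0,0,0,1],[-0.12,-0.6,0,0,0,0,1],[-0.06,-0.306,0,0,0,0,1],[0,0,0,0,0,0.0285,1],[0,0,0,0,0,0.0285,1],[0,0,0,0,0,0.0285,1],[0,0,0,0,0,0.0285,1]]]';python3 -m jog '[[[0,0,0,0,0,0.0285,1],[0,0,0,0,0,0.0285,1],[0,0,0,0,0,0.0285,1],[0,0,0,0,0,0.0285,1],[0,0,0,0,0,0,1],[0,0,0,0,0,0,1]]]'; python3 look.py w12
python3 - <<'E'
from h import *
D=np.load("w12.npz");p,K,E=D["p"],D["K"],D["E"];h,s,v=hsv(p)
m=(s<40)&(v>160);m[:,:250]=0;m[:,400:]=0;m[:90]=0;m[265:]=0
print(rects(m,30.3,K,E,1500))
E
python3 go.py 475.5 9 30 5.4
```

```text
time: 46.52
tool_pos: [475.8, 10.2, 179.2]
tcp_rot: [-179.9, -0.1, 136.2]
ft_force: [0.1, -1.0, 0.3]
finger_gap: 85.5
time: 47.28
tool_pos: [476.1, 9.8, 179.7]
tcp_rot: [-179.9, -0.0, 95.8]
ft_force: [0.0, 0.5, -0.4]
finger_gap: 85.3
[([321.0, 149.0], [471.5, 47.9, 68.1, 58.2, 5.7])]
t 47.33 pos [476.1   9.7 179.8] rot [-1.7993e+02 -1.0000e-02  9.5710e+01] ydir 5.71 gap 85.5 F [-0.2 -1.1 -0. ] j6 -11
shift total [-0.013 -0.01   2.996] rows 4 each [-0.003 -0.003  0.749] | turn -0.3 rows 1 each rz [-0.      0.      0.0009]
level [-0.0002 -0.      0.    ]
```

```bash
python3 -m jog '[[[0.01,-0.01,0.5,0,0,0.0005,1],[0,0,0.8,0,0,0,1],[0,0,0.7,0,0,0,1],[0,0,0.5,0,0,0,1],[0,0,0.3,0,0,0,1],[0,0,0.2,0,0,0,1],[0,0,0,0,0,0,1],[0,0,0,0,0,0,1],[0,0,0,0,0,0,1]]]'; python3 go.py 475.4 8.5 4 5.5
```

```text
time: 48.45
tool_pos: [476.5, 9.8, 31.1]
tcp_rot: [179.9, 0.0, 95.3]
ft_force: [-1.0, 0.3, 0.1]
finger_gap: 85.3
t 48.45 pos [476.5   9.8  31.1] rot [1.7994e+02 2.0000e-02 9.5320e+01] ydir 5.32 gap 85.3 F [-1.   0.3  0.1] j6 -10
shift total [-0.024 -0.024  0.542] rows 1 each [-0.024 -0.024  0.542] | turn 0.2 rows 1 each rz [-0.      0.     -0.0005]
level [0.0002 0.0001 0.    ]
```

```bash
python3 -m jog '[[[-0.02,-0.012,0.2,0,0,0,1],[0,0,0.17,0,0,0,1],[0,0,0.1,0,0,0,1],[0,0,0.05,0,0,0,1],[0,0,0,0,0,0,1],[0,0,0,0,0,0,1]]]'; python3 go.py 475.4 8.5 4 5.5
```

```text
time: 49.2
tool_pos: [475.4, 8.8, 4.3]
tcp_rot: [-180.0, 0.0, 95.3]
ft_force: [0.1, 0.6, -0.5]
finger_gap: 85.4
t 49.20 pos [475.4   8.8   4.3] rot [-179.99    0.     95.31] ydir 5.31 gap 85.4 F [ 0.1  0.6 -0.5] j6 -10
shift total [-0.006  0.     0.007] rows 1 each [-0.006  0.     0.007] | turn 0.2 rows 1 each rz [-0.     -0.     -0.0005]
level [-0.  0. -0.]
```

```bash
python3 -m jog '[[[0,0,0,0,0,0,0.68],[0,0,0,0,0,0,0.68],[0,0,0,0,0,0,0.68],[0,0,0,0,0,0,0.68],[0,0,0,0,0,0,0.68],[0,0,0,0,0,0,0.68]]]' 75;python3 go.py;python3 -m jog '[[[0,0,-0.1,0,0,0,0.68],[0,0,-0.25,0,0,0,0.68],[0,0,-0.5,0,0,0,0.68],[0,0,-0.6,0,0,0,0.68],[0,0,-0.4,0,0,0,0.68],[0,0,-0.15,0,0,0,0.68],[0,0,0,0,0,0,0.68]]]'; python3 go.py 445 -274.9 104 86
```

```text
time: 49.95
tool_pos: [475.8, 8.8, 5.1]
tcp_rot: [180.0, 0.0, 95.3]
ft_force: [-2.3, 0.1, 6.9]
finger_gap: 66.1
t 49.95 pos [475.8   8.8   5.1] rot [1.7997e+02 1.0000e-02 9.5320e+01] ydir 5.32 gap 66.1 F [-2.3  0.1  6.9] j6 -10
time: 50.82
tool_pos: [475.4, 8.8, 104.5]
tcp_rot: [180.0, 0.0, 95.3]
ft_force: [-0.4, 1.1, -3.7]
finger_gap: 66.3
t 50.83 pos [475.4   8.8 104.5] rot [1.7999e+02 1.0000e-02 9.5310e+01] ydir 5.31 gap 66.3 F [-0.4  1.1 -3.7] j6 -10
shift total [-5.594 -1.131  0.01 ] rows 6 each [-0.932 -0.188  0.002] | turn 80.7 rows 8 each rz [-0.     0.    -0.028]
level [0. 0. 0.]
```

```bash
python3 -m jog '[[[-0.35,-0.07,0,0,0,0,0.68],[-0.7,-0.14,0,0,0,0,0.68],[-0.9,-0.18,0,0,0,0,0.68],[-0.9,-0.18,0,0,0,0,0.68],[-0.9,-0.18,0,0,0,0,0.68],[-0.8,-0.17,0,0,0,0,0.68],[-0.6,-0.12,0,0,0,0,0.68],[-0.32,-0.07,0,0,0,0,0.68],[-0.12,-0.02,0,0,0,0,0.68],[0,0,0,0,0,-0.015,0.68],[0,0,0,0,0,-0.027,0.68],[0,0,0,0,0,-0.028,0.68]]]';python3 -m jog '[[[0,0,0,0,0,-0.028,0.68],[0,0,0,0,0,-0.028,0.68],[0,0,0,0,0,-0.028,0.68],[0,0,0,0,0,-0.028,0.68],[0,0,0,0,0,-0.028,0.68],[0,0,0,0,0,-0.0142,0.68],[0,0,0,0,0,0,0.68],[0,0,0,0,0,0,0.68]]]'; python3 go.py 445 -274.9 30 86; python3 look.py w13
```

```text
time: 52.32
tool_pos: [444.9, -273.3, 103.7]
tcp_rot: [-180.0, -0.1, 120.9]
ft_force: [0.1, 0.1, -4.0]
finger_gap: 66.4
time: 53.32
tool_pos: [444.9, -274.1, 104.0]
tcp_rot: [180.0, -0.0, 175.9]
ft_force: [-0.0, 0.5, -4.0]
finger_gap: 66.4
t 53.33 pos [ 444.9 -274.1  104. ] rot [ 1.7999e+02 -5.0000e-02  1.7595e+02] ydir 85.95 gap 66.4 F [-0.   0.5 -4. ] j6 -123
shift total [-0.004 -0.017  1.48 ] rows 2 each [-0.002 -0.009  0.74 ] | turn 0.1 rows 1 each rz [ 0.      0.     -0.0001]
level [ 0.     -0.0001 -0.    ]
```

View pics/w13.png

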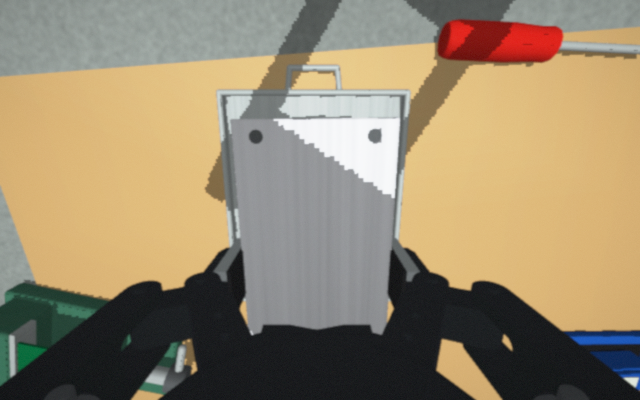

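The heat sink is held level over the pan. The pan's near rim spans (217,92)–(410,92), centred on the part.

```bash
python3 - <<'E'
from h import *
D=np.load("w13.npz");K,E=D["K"],D["E"]
w=world([[217,92],[410,92]],16.3,K,E)[:,:2];d=w[1]-w[0];L=np.linalg.norm(d);u=d/L;n=np.array([u[1],-u[0]])
print(L,np.degrees(np.arctan2(u[1],u[0])),"centre",w.mean(0)+92*n)
E
python3 -m jog '[[[0,0,0.35,0,0,0,0.68],[0,0,0.5,0,0,0,0.68],[0,0,0.35,0,0,0,0.68],[0,0,0.2,0,0,0,0.68],[0,0,0.1,0,0,0,0.68],[0,0,0,0,0,0,0.68],[0,0,0,0,0,0,0.68],[0,0,0,0,0,0,0.68]]]'; python3 go.py 445 -274.9 7 86
```

```text
146.4006971781826 85.89781584501917 centre [ 447.40771074 -276.24007858]
time: 54.38
tool_pos: [445.3, -275.1, 29.9]
tcp_rot: [-180.0, 0.0, 176.0]
ft_force: [-0.1, -0.1, -2.7]
finger_gap: 66.4
t 54.38 pos [ 445.3 -275.1   29.9] rot [-1.7995e+02  3.0000e-02  1.7602e+02] ydir 86.02 gap 66.4 F [-0.1 -0.1 -2.7] j6 -123
shift total [0.006 0.003 0.458] rows 1 each [0.006 0.003 0.458] | turn -0.0 rows 1 each rz [0.     0.     0.0001]
level [-0.0001  0.0001 -0.    ]
```

```bash
python3 -m jog '[[[-0.02,0,0.18,0,0,0,0.68],[0,0,0.13,0,0,0,0.68],[0,0,0.07,0,0,0,0.68],[0,0,0.03,0,0,0,0.68],[0,0,0.01,0,0,0,0.68],[0,0,0,0,0,0,0.68],[0,0,0,0,0,0,0.68]]]'; python3 -m jog '[[[0,0,0.01,0,0,0,0.68],[0,0,0,0,0,0,0.68]]]';python3 -m jog '[[[0,0,0.01,0,0,0,0.68],[0,0,0,0,0,0,0.68]]]'
```

```text
time: 55.25
tool_pos: [445.9, -274.9, 8.4]
tcp_rot: [-180.0, -0.0, 176.0]
ft_force: [0.3, -0.7, -2.3]
finger_gap: 66.4
time: 55.5
tool_pos: [445.8, -274.8, 7.7]
tcp_rot: [-180.0, -0.0, 176.0]
ft_force: [-0.3, -0.5, -4.3]
finger_gap: 66.3
time: 55.75
tool_pos: [445.8, -274.8, 7.2]
tcp_rot: [-180.0, -0.0, 176.0]
ft_force: [-0.4, -0.6, -3.6]
finger_gap: 66.5
```

```bash
python3 -m jog '[[[0,0,0.01,0,0,0,0.68],[0,0,0,0,0,0,0.68]]]';python3 -m jog '[[[0,0,0.006,0,0,0,0.68],[0,0,0,0,0,0,0.68]]]'
```

```text
time: 56.0
tool_pos: [445.8, -274.8, 7.1]
tcp_rot: [-180.0, -0.0, 176.0]
ft_force: [-3.0, 2.5, 5.5]
finger_gap: 66.7
time: 56.25
tool_pos: [445.8, -274.8, 7.1]
tcp_rot: [-180.0, -0.0, 176.0]
ft_force: [-6.0, 3.0, 9.1]
finger_gap: 66.1
```

Contact at z 7.1. Release, retreat and check from above.

```bash
python3 -m jog '[[[0,0,0,0,0,0,0.75],[0,0,0,0,0,0,0.85],[0,0,0,0,0,0,0.95],[0,0,-0.1,0,0,0,1],[0,0,-0.4,0,0,0,1],[0,0,-0.8,0,0,0,1],[0,0,-0.9,0,0,0,1],[0,0,-0.9,0,0,0,1],[0,0,-0.8,0,0,0,1],[0,0,-0.4,0,0,0,1],[0,0,0,0,0,0,1],[0,0,0,0,0,0,1]]]'; python3 look.py w14; python3 go.py
python3 - <<'E'
from h import *
from bench import snapshot,camera_params
p,d=snapshot("top");a=p[100:240,130:400];b=np.load("w14.npz")["p"]
a=cv2.resize(a,(640,332),interpolation=cv2.INTER_CUBIC);b=cv2.resize(b,None,fx=.65,fy=.65)
o=np.zeros((332+b.shape[0],640,3),np.uint8);o[:332]=a;o[332:,:b.shape[1]]=b
cv2.imwrite("pics/end.png",o[:,:,::-1])
E
```

```text
time: 57.75
tool_pos: [445.1, -274.2, 219.2]
tcp_rot: [179.9, -0.2, 176.0]
ft_force: [-0.1, 0.1, -0.3]
finger_gap: 85.4
t 57.80 pos [ 444.9 -274.1  218.9] rot [179.89  -0.21 176.02] ydir 86.02 gap 85.3 F [ 1.   0.7 -1.1] j6 -123
```

View pics/end.png

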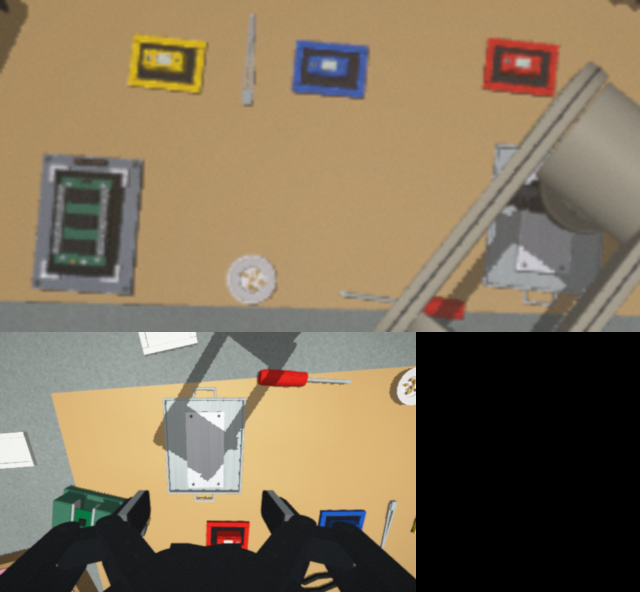

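The top view shows yellow (165,60), blue (330,65) and red (520,65) inside their own trays and the board (85,225) between the nest guides. The wrist view shows the heat sink (205,448) centred in the pan, with the gripper well clear. Handing in.

```bash
python3 -c "
from bench import job
print(job.hand_in())"
```

```text
the job is handed in; nothing more can be done
None
```

The drive unit is apart and the job is handed in, about 58 s into the 118 s allowed. I moved red, blue and yellow into their own trays, then the main board into the larger grey nest. The heat sink went last, fins down, into the wash pan. Each part was lowered in half-millimetre steps until the force sensor showed contact, then released; wrist readings stayed at or below about 11 N.

- **Final pictures:** All three modules are inside their trays, the board is centred between the nest guides, and the heat sink is centred in the pan. The gripper was open and about 220 mm up.
- **Disagreements:** The estimates of tray, nest and pan centres from the different views agreed to within 1–4 mm, well inside the clearances. The heat sink touched down about 0.8 mm higher than I computed, close to the slight upward shift seen when the jaws closed. No check failed.
- **Less directly checked:** At the end the arm hid most of the pan from the top camera, so the heat sink's place rests on the wrist view and the contact reading. That each part lies flat I judged from contact height and pictures only.

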